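Press a cutting die with a swing-arm press

ROBOT

A 6-joint arm with a two-finger parallel gripper is mounted at the origin on the work surface. World frame = base frame: x ahead of the robot, y to its left, z up, the work surface at z = 0. Lengths are in m, angles in rad, forces in N, time in s.
With the tool pointing down it reaches from about 0.425 to 0.95 m from the base axis. Payload 3.5 kg.
Tool frame: the origin (TCP) lies between the finger pads; the fingertips stand 19 mm ahead of it and the grasp point (between the pads) is the TCP; z points along the fingers, y is the line along which they close (so a half turn about z gives the same grasp; the last joint's range is limited). The gripper opens to 85 mm and grips with 20 to 120 N. Pads are 22 mm wide; open, the fingers measure 114 mm over their backs; the gripper's body (76 mm by 85 mm) begins 54 mm behind the grasp point. The pads swing forward as they close: fully open they stand 13 mm farther back than shut.
Start: joints at [-1.329, 0.286, 1.577, -0, 1.279, -0.15], TCP at [0.258, -0.624, 0.25] pointing down, gripper open.
Joint ranges: [-2.77, 2.77], [-0.9, 2.22], [0.21, 2.48], [-1.53, 4.67], [0.24, 2.81], [-2.84, 2.84]. Speed limits (rad/s): [2.79, 2.79, 3.14, 3.14, 3.14, 3.14].

INTERFACE

Orientations are given as a unit quaternion [x, y, z, w].
In Python, from plant import monitor, eyes, ctrl gives the robot as it stands.
- The arm moves only by the shell command python3 -m handwheel 'ROWS' [FORCE]. ROWS is JSON, a list of rows, each a list of 7 numbers: the shift along the tool's x, y, z in units of 40 cm (1.0 is 40 cm), then the turn, a rotation vector about the tool's x, y, z in units of pi rad (1.0 is pi rad), then the opening, from -1 (shut) to 1 (fully open). A call has 1 to 12 rows; each row is the pose to reach, as a shift and turn from the pose commanded when the call began, along the tool's axes at that moment, turning the shorter way round; what a row does not reach only later rows make up. A row lasts 1/8 s, in which the tool goes at most 62.5 mm and 10.7 degrees, less where a joint would pass 70% of its speed; a pose out of reach is approached as far as the arm can. A call with a number of a shift or a turn outside -1 to 1 is refused whole. A call with a gripper value outside its range is refused whole. The fingers move at their own pace and stop on an object; FORCE is the grip in N (left out, the last holds). Time passes only in rows, so rows that repeat a pose let the fingers close. It gives the time, the measured TCP pose, the force, the opening and the grip force at its end, in the units of the state.
- monitor.get_state(): the state, without advancing time (a new reading comes with each control period).
- eyes.read_camera(name): name is "side" or "top"; returns the picture (384x512x3 uint8, red, green, blue); there is no depth.
- eyes.camera_params(name): a dict with "K" (3x3 intrinsics, pixels), "k1" (the pictures are not rectified: a ray, as slopes to the right and down, at radius r is drawn at 1 + k1 r^2 times it, then the intrinsics apply), "R" (3x3) and "t" (3): a world point X has camera coordinates R X + t. Camera axes: x right, y down, z forward; pixel columns grow to the right and rows downward; lengths in m; the calibration is good to about 2 mm. A picture is of the moment at which its call begins. camera_params takes no time and is no camera call.
- ctrl.sign_off(): hands the job in; it is judged then, once.
The state is a dict: "time": time; "qpos": joint angles; "dq": joint speeds; "joint_efforts": joint torques, N m; "eef_pos": TCP position; "tcp_rot": TCP orientation; "contact_force": force on the tool from outside, world axes, zero at the start; "wrist_torque": the same for the moment, N m; "opening": opening from 0.0 (shut) to 1.0 (fully open); "finger_force": force on a finger pad.
Only numpy, scipy, OpenCV 4.12 (cv2) and the standard library are available. Lean on these libraries where they do the work, as an engineer would, in place of code of your own. Each camera call takes 0.05 s, during which the arm holds its last target. There are 200 camera calls.

TASK

Swing the press arm out from under its lamp bar until its foot is centred over the red die, as nearly as its swing allows, and push the knob down until the foot bears firmly on the red die (lean on the knob with 10 to 15 newtons and keep it so for a second; do not ram it). Then let the foot rise again and swing the arm back home under the lamp bar and let go. The blue die, the bottle, the mallet and the jar must not be disturbed, and the red die must stay where it lies.

Things in the scene. Friction and masses are not known exactly. Their poses are not given: they have to be found in the camera images.
- beam (a joint): swing angle of the green press arm about its upright column, rad: 0 = home, directly below the lamp bar; grows anticlockwise seen from above as the arm comes out over the white board; stops at 0 and 1.8. It is stiff (needs 2 to 3 N at the knob) and stays where it is left.
- hinge_axis (a point): point on the arm's upright hinge axis, 137 mm above the table, at the arm's mid height. Its y axis points along the arm when the arm is home, its x axis away from the work. The arm is 34 mm wide, its top 150 mm above the table (165 mm at the hinge); the knob's axis is 220 mm from the hinge axis.
- knob (a point): centre of the upright black knob with an orange band, 32 mm across and 50 mm tall, on the plunger at the arm's free end; 213 mm above the table with the plunger up. Serves to swing the arm and to push the plunger. At home it is below the lamp bar: grip it with the tool tilted about 40 degrees, from the robot's side; over the board it is free from above.
- plunger (a joint): how far the plunger (knob and foot together) is pushed down, m: 0 = up; at most 0.036. A weak spring (about 2 to 3 N) lifts it again.
- foot: sprung round foot of the plunger, straight below the knob: a steel collar 44 mm across with a black rubber pad, 40 mm across, screwed into it. Origin at the centre of the collar's underside, 101 mm above the table when up. The pad stands out 8 to 18 mm below it (not known which), so the pad is 12 to 22 mm above the dies: feel for the contact. The foot gives 2 to 3 mm under load.
- lamp_bar (a point): centre of the underside of the fixed lamp bar, 330 mm above the table. The bar is 70 mm wide (x of the point) and 530 mm long (y of the point), on two 20 mm square posts 250 mm either side of the centre, set 35 mm behind it (+x).
- red_die: loose cutting die with a red top, 80 x 60 mm, 36 mm high, standing on the white board (board top 35 mm above the table); origin at the centre of its underside. Its place changes with the blue one's.
- blue_die: the same with a blue top: leave it alone. The pad passes 12 to 22 mm over it if the plunger is up.
- dye_bottle: brown bottle, 52 mm in diameter, 115 mm high, upright; origin under its centre. Leave alone.
- mallet: red-handled hammer lying on the table, 240 mm long along its x; origin at its underside near the middle. Leave alone.
- glue_jar: white jar, 68 mm in diameter, 75 mm high; origin under its centre. Leave alone.

How it is judged:
On the way:
1. the foot bears on the red die with more than 5 N, its centre within 20 mm of the die's centre, for 0.4 s (contact force between foot and red_die above 5 N and horizontal distance between foot and red_die below 0.02 m), for 0.4 s.
At the end, for the whole second after the job is handed in: The arm is at rest home under the lamp bar (swing angle below 0.16 rad) with the plunger up (within 4 mm), and both dies lie flat within 12 mm of where they started (value of joint beam below 0.16 rad and velocity of joint beam between -0.05 and 0.05 rad/s and value of joint plunger below 0.004 m and distance of each of red_die, blue_die from where it was at the start of the episode below 0.012 m and angle between red_die's own z axis and vertical below 0.1 rad and linear speed of red_die below 0.02 m/s); the robot touches nothing.
It fails at once if the foot rams the red die with more than 22 N (contact force between foot and red_die above 22 N).
It fails at once if the foot touches the blue die with more than 1 N, or the blue die is moved more than 12 mm (contact force between foot and blue_die above 1 N or distance of blue_die from where it was at the start of the episode above 0.012 m).
It fails at once if the bottle, mallet or jar is moved more than 20 mm (distance of any of dye_bottle, mallet, glue_jar from where it was at the start of the episode above 0.02 m).
It also fails if it takes over 51 s, if anything falls off the work surface, if the arm or the gripper's body presses on something with over 40 N, if the wrist force passes 120 N, or if a joint passes its speed limit or range.

## Working session

There is one attempt and no reset: what is moved stays moved. The work goes in short steps, Python scripts to look and compute and a shell command to move; the robot and the scene stay as the last step left them, time stands still between calls to the robot, and variables do not carry over. Pictures are saved under pics/ and viewed, at most 10 in all, crops included, and the job is handed in when it is done.

```bash
ls; mkdir -p pics; python3 - <<'E'
from plant import monitor, eyes
import cv2,json
for n in("side","top"):
    im=eyes.read_camera(n); cv2.imwrite(f"pics/{n}0.png",im[:,:,::-1])
    p=eyes.camera_params(n); print(n,p)
print(monitor.get_state())
E
```

```text
pics
side {'K': array([[447.12909366,   0.        , 260.03751013],
       [  0.        , 447.12909366, 190.78219821],
       [  0.        ,   0.        ,   1.        ]]), 'k1': -0.02030011235950438, 'R': array([[-0.90503879, -0.42510849, -0.01369516],
       [-0.34486119,  0.7522807 , -0.56137733],
       [ 0.24894887, -0.50334533, -0.82744664]]), 't': array([0.48255847, 0.2959421 , 1.42547809])}
top {'K': array([[486.86999296,   0.        , 250.16487788],
       [  0.        , 486.86999296, 197.10279847],
       [  0.        ,   0.        ,   1.        ]]), 'k1': -0.07036310489606476, 'R': array([[ 0.01095301, -0.99991944, -0.0064143 ],
       [-0.98432501, -0.00965254, -0.17609972],
       [ 0.17602362,  0.00824258, -0.98435143]]), 't': array([0.00750861, 0.57100763, 1.60534981])}
{'time': 0.1, 'qpos': array([-1.32899460e+00,  2.87130214e-01,  1.57803324e+00, -1.22392797e-05,
        1.27859688e+00, -1.50010513e-01]), 'dq': array([-1.46008992e-05, -3.44250563e-03, -3.83119763e-03,  3.68708966e-04,
        6.40240402e-04,  4.10014967e-04]), 'joint_efforts': array([ 6.26044566e-04, -4.07291615e+01, -2.93699849e+01, -1.36598774e-04,
        3.40009785e-03, -8.77893598e-07]), 'eef_pos': array([ 0.25764236, -0.62329636,  0.24904859]), 'tcp_rot': array([ 9.80870771e-01,  1.94657022e-01, -5.55784102e-05, -1.08243463e-03]), 'contact_force': array([ 0.05225485,  0.04637153, -0.37020153]), 'wrist_torque': array([ 0.0066106 , -0.03464603, -0.01266556]), 'finger_force': 0.0, 'opening': 1.000600268494758}
```

View pics/side0.png

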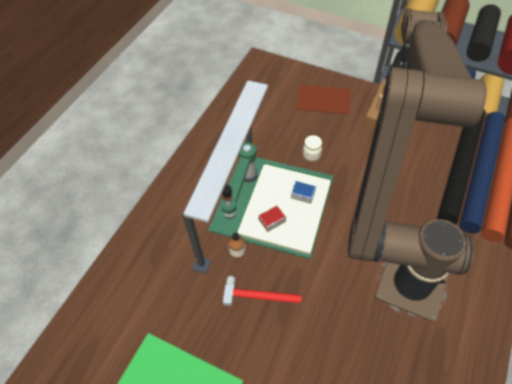

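View pics/top0.png

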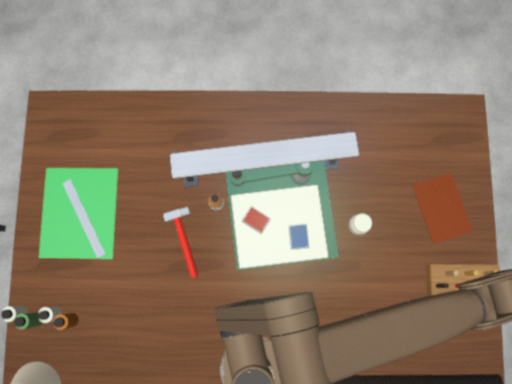

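Side view: lamp bar from (258,85) to (198,215), knob near (228,190), red die (271,217), blue (303,191). Top view: red die (256,219), blue (299,236), knob near (237,175), mallet (185,240), bottle (216,201), jar (360,223).

```bash
python3 - <<'E'
import cv2,numpy as np
s=cv2.imread("pics/side0.png")[120:270,190:350];t=cv2.imread("pics/top0.png")[130:280,160:380]
cv2.imwrite("pics/c0.png",np.hstack([cv2.resize(a,None,fx=2.5*k,fy=2.5*k,interpolation=cv2.INTER_CUBIC)[:375,:560] for a,k in((s,1),)]))
cv2.imwrite("pics/c0.png",cv2.resize(s,(640,600),interpolation=cv2.INTER_CUBIC))
cv2.imwrite("pics/c1.png",cv2.resize(t,(792,540),interpolation=cv2.INTER_CUBIC))
E
```

```text
(no output)
```

View pics/c0.png

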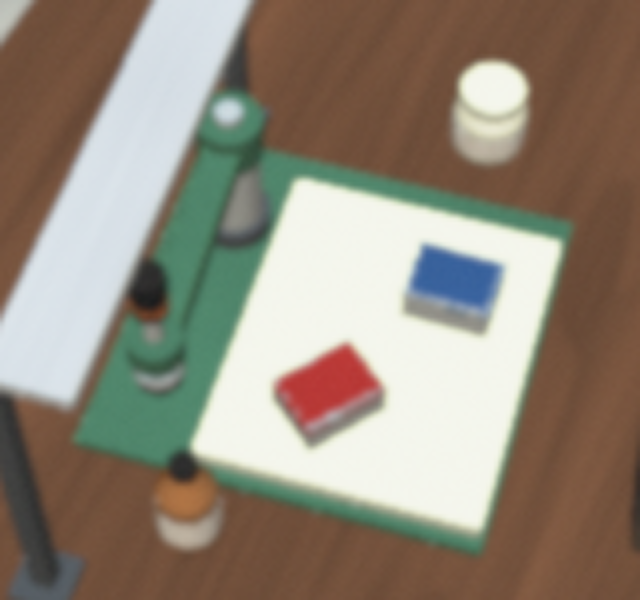

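View pics/c1.png

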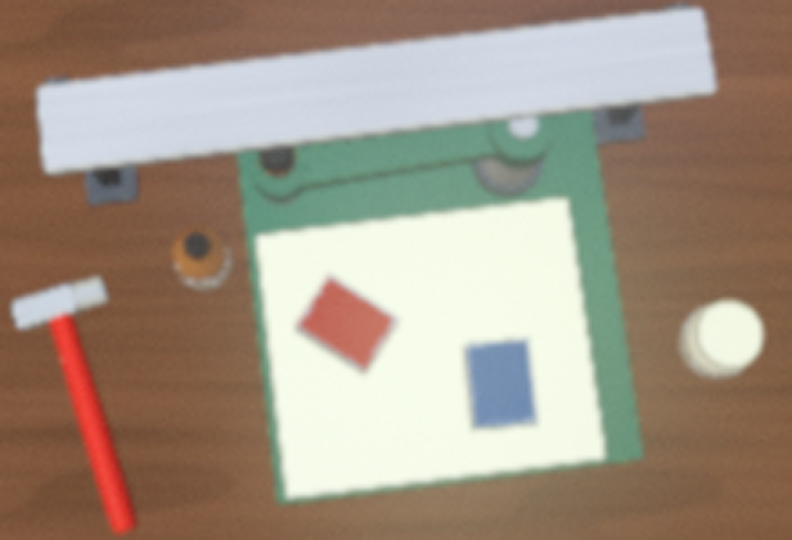

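Crops: knob at side (227.5,192) and, partly hidden by the bar, top (237,174); silver hinge cap at side (247,148), top (305.5,165); dies are cleanly visible.

```bash
cat >h.py <<'E'
import cv2,numpy as np
from plant import monitor,eyes
from scipy.spatial.transform import Rotation as R
def ray(n,uv):
    p=eyes.camera_params(n);d=np.array([p["k1"],0,0,0,0.])
    xy=cv2.undistortPoints(np.array([[uv]],float),p["K"],d)[0,0]
    v=p["R"].T@np.array([*xy,1]);return -p["R"].T@p["t"],v/np.linalg.norm(v)
def plane(n,uv,z):
    o,v=ray(n,uv);return o+v*(z-o[2])/v[2]
def two(a,b):
    (o,v),(p,w)=ray("side",a),ray("top",b)
    s=np.linalg.lstsq(np.c_[v,-w],p-o,rcond=None)[0];A=o+s[0]*v;B=p+s[1]*w
    return (A+B)/2,np.linalg.norm(A-B)
def blob(im,lo,hi,box):
    m=cv2.inRange(cv2.cvtColor(im,cv2.COLOR_BGR2HSV),lo,hi);k=np.zeros_like(m);x0,y0,x1,y1=box;k[y0:y1,x0:x1]=m[y0:y1,x0:x1]
    c=max(cv2.findContours(k,0,2)[0],key=cv2.contourArea);return cv2.minAreaRect(c)
E
python3 - <<'E'
from h import *
np.set_printoptions(precision=4,suppress=True)
S=cv2.imread("pics/side0.png");T=cv2.imread("pics/top0.png")
for n,im,bx in(("side",S,(250,170,330,235)),("top",T,(235,195,320,255))):
  for c,lo,hi in(("red",(165,90,90),(180,255,255)),("red0",(0,110,90),(8,255,255)),("blue",(100,90,70),(125,255,255))):
    try:
      b=blob(im,lo,hi,bx);q=[plane(n,p,.071) for p in cv2.boxPoints(b)]
      print(n,c,b[0],plane(n,b[0],.071),np.linalg.norm(q[0]-q[1]),np.linalg.norm(q[2]-q[1]))
    except ValueError: print(n,c,"none")
print("knob",two((227.5,192),(237.2,174.4)),plane("side",(227.5,192),.213),plane("top",(237.2,174.4),.235))
print("cap",two((247.2,148),(305.5,165.3)),plane("side",(247.2,148),.17),plane("top",(305.5,165.3),.17))
# bar corners at top
for uv in((170,154),(173,178),(355,132),(359,156)): print("bar",plane("top",uv,.345))
print("jar",plane("top",(362,222),.075),"bottle",plane("top",(214.5,198),.115))
E
```

```text
side red (267.5, 224.5) [0.49   0.0319 0.071 ] 0.0 0.005022840607278071
side red0 (271.2579345703125, 215.722900390625) [ 0.4926 -0.004   0.071 ] 0.07477710195846553 0.04871214624882658
side blue (303.3038330078125, 189.21922302246094) [ 0.4358 -0.1478  0.071 ] 0.047714879422158345 0.07001101492140543
top red none
top red0 (255.62359619140625, 219.2022705078125) [ 0.4926 -0.0057  0.071 ] 0.046649584539120464 0.06524441542634042
top blue (303.2500305175781, 242.2500457763672) [ 0.4173 -0.1639  0.071 ] 0.014158669139123493 0.016258938620926557
knob (array([0.6139, 0.0532, 0.214 ]), np.float64(0.0028727004216806368)) [0.6158 0.0528 0.213 ] [0.6077 0.0521 0.235 ]
cap (array([ 0.6556, -0.1633,  0.1667]), np.float64(0.0007785975152948726)) [ 0.6547 -0.1609  0.17  ] [ 0.6544 -0.163   0.17  ]
bar [0.6405 0.2402 0.345 ]
bar [0.5708 0.2288 0.345 ]
bar [ 0.7107 -0.2873  0.345 ]
bar [ 0.6398 -0.2965  0.345 ]
jar [ 0.486  -0.3599  0.075 ] bottle [0.5553 0.1295 0.115 ]
```

```bash
cat >>h.py <<'E'
def pose(yaw,tilt):
    a,t=np.radians([yaw,tilt]);z=[np.sin(t)*np.cos(a),np.sin(t)*np.sin(a),-np.cos(t)];y=[np.sin(a),-np.cos(a),0]
    return R.from_matrix(np.c_[np.cross(y,z),y,z])
def row(p,r,s=None):
    s=s or monitor.get_state();r0=R.from_quat(s["tcp_rot"])
    return np.round(np.r_[r0.inv().apply(np.array(p)-s["eef_pos"])/.4,(r0.inv()*r).as_rotvec()/np.pi],4).tolist()
E
python3 - <<'E'
from h import *
P=pose(-10,40);k=np.array([.614,.053,.213]);z=P.as_matrix()[:,2]
print(z,k-.1*z);print(row([.40,-.30,.32],pose(0,0)));print(row(k-.11*z,P))
E
```

```text
[ 0.63302222 -0.1116189  -0.76604444] [0.55069778 0.06416189 0.28960444]
[0.6376, -0.6115, -0.1759, -0.0007, 0.0, 0.1247]
[1.3199, -1.3175, -0.1173, -0.0636, 0.2163, 0.1726]
```

```bash
python3 -m handwheel '[[0.12,-0.11,-0.08,0,0,0.05,1],[0.24,-0.22,-0.17,0,0,0.1,1],[0.35,-0.33,-0.17,0,0,0.125,1],[0.45,-0.43,-0.17,0,0,0.125,1],[0.55,-0.52,-0.17,0,0,0.125,1],[0.64,-0.61,-0.17,0,0,0.125,1],[0.64,-0.61,-0.17,0,0,0.125,1]]' 40; python3 - <<'E'
from h import *
s=monitor.get_state();print(s["eef_pos"],s["qpos"])
P=pose(-10,40);k=np.array([.614,.053,.213]);z=P.as_matrix()[:,2]
print(row(k-.11*z,P))
E
```

```text
time: 0.98
eef_pos: [0.4021, -0.2974, 0.3181]
tcp_rot: [1.0, 0.002, 0.0, -0.0]
contact_force: [-0.9, -0.4, -0.0]
opening: 1.003
finger_force: 0.0
[ 0.40212703 -0.29741999  0.31810006] [-8.40159914e-01 -1.54239907e-01  1.91734729e+00  4.54181723e-04
  1.37887908e+00  7.26161465e-01]
[0.3596, -0.9051, 0.0526, -0.0201, 0.2216, 0.0546]
```

```bash
python3 -m handwheel '[[0.05,-0.13,0.01,-0.003,0.032,0.008,1],[0.10,-0.26,0.02,-0.006,0.064,0.016,1],[0.15,-0.39,0.02,-0.009,0.096,0.024,1],[0.21,-0.52,0.03,-0.012,0.128,0.032,1],[0.26,-0.65,0.04,-0.015,0.16,0.04,1],[0.31,-0.78,0.05,-0.018,0.192,0.048,1],[0.36,-0.905,0.0526,-0.0201,0.2216,0.0546,1],[0.36,-0.905,0.0526,-0.0201,0.2216,0.0546,1],[0.36,-0.905,0.0526,-0.0201,0.2216,0.0546,1],[0.36,-0.905,0.0526,-0.0201,0.2216,0.0546,1]]'; python3 - <<'E'
from h import *
s=monitor.get_state();print(s["eef_pos"],s["qpos"])
P=pose(-10,40);k=np.array([.614,.053,.213]);print(row(k,P))
for n in("side","top"):cv2.imwrite(f"pics/{n}1.png",eyes.read_camera(n)[:,:,::-1])
a=cv2.resize(cv2.imread("pics/side1.png")[110:260,190:350],(400,375),interpolation=2);b=cv2.resize(cv2.imread("pics/top1.png")[130:280,160:320],(400,375),interpolation=2)
cv2.imwrite("pics/c2.png",np.hstack([a,b]))
E
```

```text
time: 2.22
eef_pos: [0.5459, 0.0594, 0.2977]
tcp_rot: [0.936, -0.086, 0.341, 0.032]
contact_force: [0.3, -1.0, 0.2]
opening: 0.994
finger_force: 0.0
[0.54587701 0.05943691 0.29766844] [-0.03602061 -0.3342895   2.1974451  -0.17074123  0.59222063  1.82499909]
[-0.0056, -0.0154, 0.2717, 0.002, -0.0001, -0.0018]
```

View pics/c2.png

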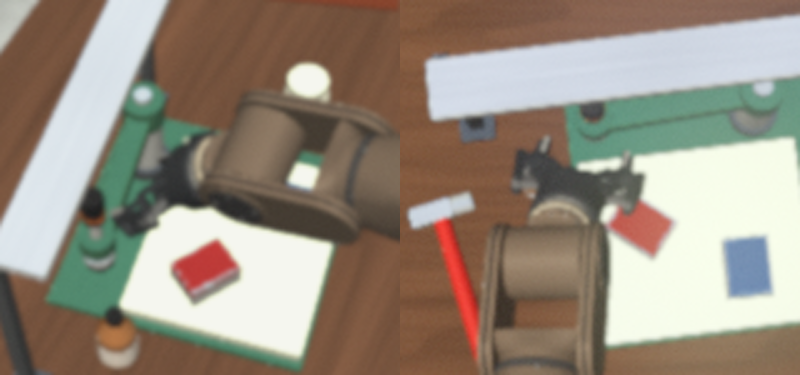

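Gripper is in front of the knob and aligned (knob at top-crop (592,110), fingers to either side of its approach line); go in and grip.

```bash
python3 -m handwheel '[[-0.003,-0.015,0.07,0,0,0,1],[-0.005,-0.015,0.14,0,0,0,1],[-0.005,-0.015,0.20,0,0,0,1],[-0.005,-0.015,0.24,0,0,0,1],[-0.005,-0.015,0.27,0,0,0,1],[-0.005,-0.015,0.27,0,0,0,1],[-0.005,-0.015,0.27,0,0,0,-1],[-0.005,-0.015,0.27,0,0,0,-1],[-0.005,-0.015,0.27,0,0,0,-1],[-0.005,-0.015,0.27,0,0,0,-1],[-0.005,-0.015,0.27,0,0,0,-1],[-0.005,-0.015,0.27,0,0,0,-1]]' 40;python3 -m handwheel '[[0,0,0,0,0,0,-1],[0,0,0,0,0,0,-1],[0,0,0,0,0,0,-1],[0,0,0,0,0,0,-1]]'; python3 - <<'E'
from h import *
s=monitor.get_state();print(s["eef_pos"],s["qpos"])
E
```

```text
time: 3.82
eef_pos: [0.6134, 0.0574, 0.2139]
tcp_rot: [0.936, -0.084, 0.342, 0.029]
contact_force: [-0.7, 9.5, 1.0]
opening: 0.361
finger_force: 41.8
time: 4.32
eef_pos: [0.6134, 0.0575, 0.2139]
tcp_rot: [0.936, -0.083, 0.342, 0.029]
contact_force: [-1.7, 9.8, 1.4]
opening: 0.363
finger_force: 41.8
[0.6133732  0.05746169 0.21394028] [-0.03786854 -0.06531571  2.13552866 -0.23594929  0.38577753  1.89807729]
```

```bash
cat >>h.py <<'E'
H=np.array([.655,-.159]);A0=100.9
def knob(sw,z=.214): a=np.radians(A0+sw);return np.array([*(H+.22*np.array([np.cos(a),np.sin(a)])),z])
E
python3 - <<'E'
from h import *
s=monitor.get_state();s["eef_pos"]=s["eef_pos"]-[0,.004,0]
for i in range(1,12):
    sw=min(i*3.6,36) if i<11 else 36
    print(row(knob(sw),pose(-10+sw,40-min(sw,35)),s))
E
```

```text
[-0.0254, 0.0046, -0.0216, 0.0124, -0.0206, -0.0168]
[-0.049, 0.02, -0.0416, 0.0238, -0.0406, -0.0332]
[-0.0719, 0.0373, -0.0608, 0.0341, -0.0604, -0.0505]
[-0.0939, 0.0565, -0.0794, 0.0434, -0.0802, -0.0684]
[-0.1149, 0.0774, -0.0971, 0.0517, -0.0998, -0.0871]
[-0.1348, 0.1, -0.114, 0.0589, -0.1192, -0.1064]
[-0.1537, 0.1242, -0.1299, 0.0649, -0.1384, -0.1263]
[-0.1713, 0.1499, -0.1449, 0.0698, -0.1573, -0.1468]
[-0.1877, 0.177, -0.1587, 0.0735, -0.1758, -0.1678]
[-0.2027, 0.2054, -0.1714, 0.0776, -0.1886, -0.1886]
[-0.2027, 0.2054, -0.1714, 0.0776, -0.1886, -0.1886]
```

```bash
python3 -m handwheel '[[-0.012,0.001,-0.011,0.006,-0.01,-0.008,-1],[-0.0254,0.0046,-0.0216,0.0124,-0.0206,-0.0168,-1],[-0.037,0.012,-0.0316,0.018,-0.03,-0.025,-1],[-0.049,0.02,-0.0416,0.0238,-0.0406,-0.0332,-1],[-0.06,0.029,-0.051,0.029,-0.05,-0.042,-1],[-0.0719,0.0373,-0.0608,0.0341,-0.0604,-0.0505,-1],[-0.083,0.047,-0.07,0.039,-0.07,-0.0595,-1],[-0.0939,0.0565,-0.0794,0.0434,-0.0802,-0.0684,-1],[-0.0939,0.0565,-0.0794,0.0434,-0.0802,-0.0684,-1]]'; python3 - <<'E'
from h import *
s=monitor.get_state();print(s["eef_pos"],knob(14.4),np.linalg.norm(s["eef_pos"][:2]-H),s["qpos"])
E
```

```text
time: 5.45
eef_pos: [0.5611, 0.0408, 0.2137]
tcp_rot: [0.975, 0.036, 0.221, -0.006]
contact_force: [1.6, -4.2, -1.3]
opening: 0.357
finger_force: 40.2
[0.56113888 0.04079559 0.21370993] [0.56098127 0.03989816 0.214     ] 0.22074462158020272 [-0.14533179 -0.13439357  2.13598272  0.13890327  0.70773859  1.26522358]
```

```bash
python3 - <<'E'
from h import *
s=dict(eef_pos=knob(14.4),tcp_rot=pose(4.4,25.6).as_quat())
for sw in(18,21.6,25.2,28.8,32.4,35.6): print(row(knob(sw),pose(-10+sw,40-min(sw,35)),s))
E
```

```text
[-0.0287, 0.0133, -0.0138, 0.0081, -0.02, -0.0183]
[-0.0567, 0.0286, -0.0272, 0.015, -0.0399, -0.0371]
[-0.0837, 0.0459, -0.0401, 0.0207, -0.0598, -0.0564]
[-0.1097, 0.0649, -0.0525, 0.0253, -0.0796, -0.0761]
[-0.1345, 0.0858, -0.0645, 0.0287, -0.0992, -0.0962]
[-0.1556, 0.1057, -0.0745, 0.0312, -0.1131, -0.1142]
```

```bash
python3 -m handwheel '[[-0.0144,0.0066,-0.007,0.004,-0.01,-0.009,-1],[-0.0287,0.0133,-0.0138,0.008,-0.02,-0.018,-1],[-0.043,0.021,-0.0205,0.012,-0.03,-0.0277,-1],[-0.0567,0.0286,-0.0272,0.015,-0.04,-0.037,-1],[-0.07,0.037,-0.0337,0.018,-0.05,-0.047,-1],[-0.0837,0.0459,-0.04,0.0207,-0.06,-0.0564,-1],[-0.097,0.055,-0.0463,0.023,-0.07,-0.066,-1],[-0.11,0.065,-0.0525,0.0253,-0.08,-0.076,-1],[-0.122,0.075,-0.0585,0.027,-0.09,-0.086,-1],[-0.1345,0.0858,-0.0645,0.0287,-0.099,-0.096,-1],[-0.1556,0.1057,-0.0745,0.0312,-0.113,-0.114,-1],[-0.1556,0.1057,-0.0745,0.0312,-0.113,-0.114,-1]]'; python3 - <<'E'
from h import *
s=monitor.get_state();print(s["eef_pos"],knob(35.6),np.linalg.norm(s["eef_pos"][:2]-H),s["qpos"], R.from_quat(s["tcp_rot"]).as_matrix()[:,2])
for n in("side","top"):cv2.imwrite(f"pics/{n}2.png",eyes.read_camera(n)[:,:,::-1])
a=cv2.resize(cv2.imread("pics/side2.png")[110:260,190:350],(400,375),interpolation=2);b=cv2.resize(cv2.imread("pics/top2.png")[130:280,160:320],(400,375),interpolation=2)
cv2.imwrite("pics/c3.png",np.hstack([a,b]))
E
```

```text
time: 6.95
eef_pos: [0.493, -0.0047, 0.213]
tcp_rot: [0.975, 0.22, 0.038, -0.011]
contact_force: [-2.8, 2.6, -1.0]
opening: 0.195
finger_force: 1.6
[ 0.49297557 -0.00468356  0.21302133] [ 0.49541764 -0.00756199  0.214     ] 0.2237531685621724 [-0.24133762 -0.1240915   2.08598903  0.05964707  1.12286315  0.86150775] [ 0.06859029  0.03845184 -0.99690362]
```

View pics/c3.png

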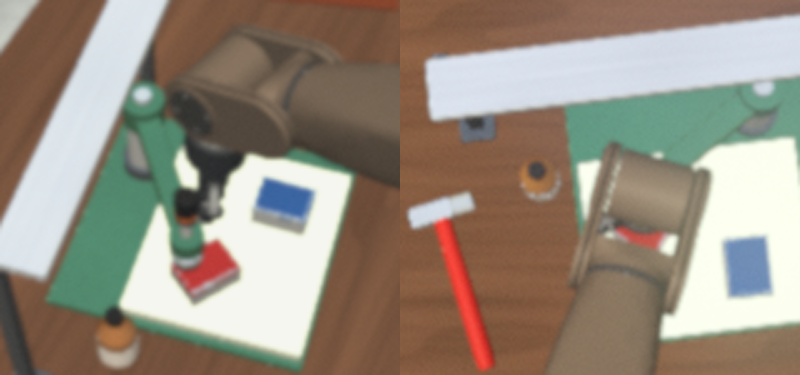

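The knob slipped out of the grip: it's at side-crop (188,200) → (265,190), with the closing fingers just on the robot's side of it. Locate it and regrasp from above.

```bash
python3 - <<'E'
from h import *
for uv in((265,189),(265,191)):
    p=plane("side",uv,.213);d=p[:2]-H;print(p,np.linalg.norm(d),np.degrees(np.arctan2(d[1],d[0]))-A0)
a=cv2.imread("pics/side2.png")
b=blob(a,(3,90,60),(18,255,255),(255,180,280,202));print(b,plane("side",b[0],.2))
E
```

```text
[ 0.51558022 -0.00540604  0.213     ] 0.20743428106790118 31.33054545406509
[0.51245151 0.00136417 0.213     ] 0.21456173125917555 30.73405061404071
((264.0, 197.5), (3.0, 6.0), 90.0) [0.50884885 0.01664738 0.2       ]
```

```bash
python3 -m handwheel '[[0,0,-0.07,0,0,0,-1],[0,0,-0.14,0,0,0,-1],[0,0,-0.22,0,0,0,-1],[0,0,-0.22,0,0,0,1]]' 80; python3 - <<'E'
from h import *
print(monitor.get_state()["eef_pos"]);P=pose(20,0)
print(row(knob(30,.30),P),row(knob(30,.212),P))
E
```

```text
time: 7.55
eef_pos: [0.4899, -0.0089, 0.305]
tcp_rot: [0.975, 0.22, 0.045, -0.007]
contact_force: [-0.3, -0.1, -0.7]
opening: 0.198
finger_force: 0.0
[ 0.48991733 -0.00887295  0.30502186]
[0.0634, -0.014, 0.0183, 0.0005, -0.0289, 0.03] [0.0435, -0.0153, 0.2374, 0.0005, -0.0289, 0.03]
```

```bash
python3 -m handwheel '[[0.03,-0.007,0,0,-0.014,0.015,1],[0.0634,-0.014,0.01,0,-0.0289,0.03,1],[0.0634,-0.014,0.01,0,-0.0289,0.03,1],[0.0634,-0.014,0.01,0,-0.0289,0.03,1],[0.0634,-0.014,0.01,0,-0.0289,0.03,1]]'; python3 - <<'E'
from h import *
print(monitor.get_state()["eef_pos"],row(knob(30,.212),pose(20,0)))
a=eyes.read_camera("side")[:,:,::-1];cv2.imwrite("pics/side3.png",a);b=eyes.read_camera("top")[:,:,::-1]
cv2.imwrite("pics/c4.png",cv2.resize(a[140:240,220:310],(540,600),interpolation=2))
E
```

```text
time: 8.18
eef_pos: [0.5088, 0.0071, 0.2993]
tcp_rot: [0.985, 0.174, -0.003, -0.001]
contact_force: [0.4, -0.4, -0.1]
opening: 1.001
finger_force: 0.0
[0.50876091 0.00705654 0.2993099 ] [0.0067, 0.0019, 0.2182, -0.0008, 0.002, -0.0]
```

View pics/c4.png

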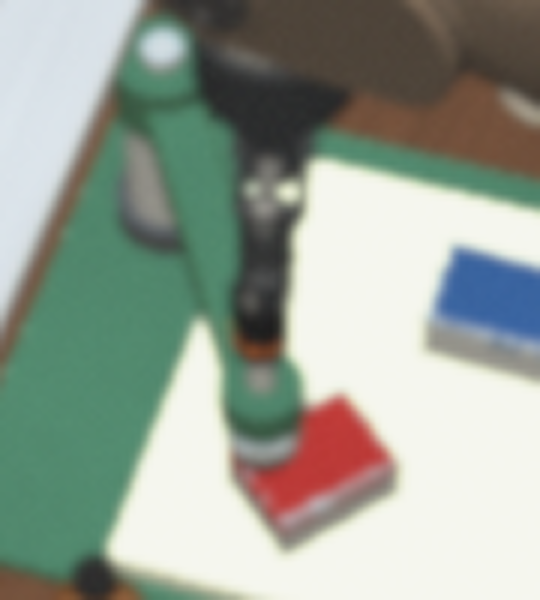

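The knob is below the fingers (crop (258,345) for its band); steel collar at crop (265,440). Check swing from the collar and band.

```bash
python3 - <<'E'
from h import *
for uv,z in(((264.2,213.3),.107),((263,197.5),.195),((264,200),.188)):
    p=plane("side",uv,z);d=p[:2]-H;print(p,np.linalg.norm(d),np.degrees(np.arctan2(d[1],d[0]))-A0)
# pixel of predicted knob for several swings
pr=eyes.camera_params("side")
for sw in(26,28,30,32):
    print(sw,[cv2.projectPoints(knob(sw,z)[None],cv2.Rodrigues(pr["R"])[0],pr["t"],pr["K"],np.array([pr["k1"],0,0,0,0]))[0].ravel().round(1).tolist() for z in(.213,.15,.101)])
E
```

```text
[0.50861024 0.01701992 0.107     ] 0.22893880602315805 28.849141665527043
[0.51307281 0.01497301 0.195     ] 0.22452156951193855 28.307566463307722
[0.50832936 0.01794919 0.188     ] 0.22983318511598694 28.75484819698923
26 [[259.8, 193.6], [260.1, 204.7], [260.3, 212.7]]
28 [[262.2, 193.2], [262.4, 204.2], [262.5, 212.2]]
30 [[264.6, 192.6], [264.7, 203.7], [264.8, 211.7]]
32 [[267.0, 192.0], [267.0, 203.0], [267.0, 211.1]]
```

```bash
python3 - <<'E'
from h import *
print(row(knob(29,.212),pose(20,0)))
E
```

```text
[0.0154, -0.0017, 0.2189, -0.0008, 0.0019, -0.0001]
```

```bash
python3 -m handwheel '[[0.015,-0.002,0.0,0,0,0,1],[0.015,-0.002,0.06,0,0,0,1],[0.015,-0.002,0.11,0,0,0,1],[0.015,-0.002,0.16,0,0,0,1],[0.015,-0.002,0.22,0,0,0,1],[0.015,-0.002,0.22,0,0,0,1],[0.015,-0.002,0.22,0,0,0,-1],[0.015,-0.002,0.22,0,0,0,-1],[0.015,-0.002,0.22,0,0,0,-1],[0.015,-0.002,0.22,0,0,0,-1],[0.015,-0.002,0.22,0,0,0,-1],[0.015,-0.002,0.22,0,0,0,-1]]' 60;python3 -m handwheel '[[0,0,0,0,0,0,-1],[0,0,0,0,0,0,-1],[0,0,0,0,0,0,-1]]'; python3 - <<'E'
from h import *
s=monitor.get_state();p=s["eef_pos"];d=p[:2]-H;print(p,np.linalg.norm(d),np.degrees(np.arctan2(d[1],d[0]))-A0)
E
```

```text
time: 9.78
eef_pos: [0.5157, 0.0087, 0.2132]
tcp_rot: [0.985, 0.174, -0.001, 0.001]
contact_force: [2.0, -4.0, 1.1]
opening: 0.359
finger_force: 59.3
time: 10.15
eef_pos: [0.5157, 0.0087, 0.2132]
tcp_rot: [0.985, 0.174, -0.001, 0.002]
contact_force: [3.9, -3.8, 0.8]
opening: 0.358
finger_force: 59.3
[0.51568209 0.00866953 0.21319484] 0.21799667739459902 28.823453339076536
```

```bash
python3 - <<'E'
from h import *
s=dict(eef_pos=knob(29,.212),tcp_rot=pose(20,0).as_quat())
for sw in(30.5,32,33.5,35,35.8): print(row(knob(sw,.212),pose(sw-9,0),s))
E
```

```text
[-0.0135, 0.0051, 0.0, 0.0, 0.0, -0.0083]
[-0.0268, 0.0105, 0.0, 0.0, 0.0, -0.0167]
[-0.04, 0.0163, 0.0, 0.0, 0.0, -0.025]
[-0.053, 0.0224, 0.0, 0.0, 0.0, -0.0333]
[-0.0599, 0.0258, 0.0, 0.0, 0.0, -0.0378]
```

```bash
python3 -m handwheel '[[-0.0135,0.005,0,0,0,-0.008,-1],[-0.027,0.0105,0,0,0,-0.017,-1],[-0.04,0.0163,0,0,0,-0.025,-1],[-0.053,0.0224,0,0,0,-0.033,-1],[-0.06,0.0258,0,0,0,-0.038,-1],[-0.06,0.0258,0,0,0,-0.038,-1],[-0.06,0.0258,0,0,0,-0.038,-1]]'; python3 - <<'E'
from h import *
s=monitor.get_state();p=s["eef_pos"];d=p[:2]-H;print(p,np.linalg.norm(d),np.degrees(np.arctan2(d[1],d[0]))-A0)
E
```

```text
time: 11.02
eef_pos: [0.4969, -0.0094, 0.2132]
tcp_rot: [0.973, 0.232, -0.001, 0.002]
contact_force: [4.3, -3.9, 1.1]
opening: 0.359
finger_force: 59.5
[ 0.49686408 -0.00935605  0.21323726] 0.21771605597084992 35.68045045082769
```

```bash
python3 -m handwheel '[[0,0,0.008,0,0,0,-1],[0,0,0.016,0,0,0,-1],[0,0,0.025,0,0,0,-1],[0,0,0.025,0,0,0,-1],[0,0,0.025,0,0,0,-1]]'; python3 -m handwheel '[[0,0,0.002,0,0,0,-1],[0,0,0.004,0,0,0,-1],[0,0,0.006,0,0,0,-1],[0,0,0.008,0,0,0,-1],[0,0,0.008,0,0,0,-1]]'
```

```text
time: 11.65
eef_pos: [0.4969, -0.0093, 0.2036]
tcp_rot: [0.973, 0.232, -0.001, 0.002]
contact_force: [4.2, -3.9, 1.6]
opening: 0.362
finger_force: 59.5
time: 12.28
eef_pos: [0.4969, -0.0093, 0.2005]
tcp_rot: [0.973, 0.232, -0.001, 0.002]
contact_force: [3.4, -5.2, 2.2]
opening: 0.36
finger_force: 59.5
```

```bash
for i in 1 2; do python3 -m handwheel '[[0,0,0.0025,0,0,0,-1],[0,0,0.005,0,0,0,-1],[0,0,0.005,0,0,0,-1]]' | grep -E "eef|contact"; done
```

```text
eef_pos: [0.4969, -0.0093, 0.1985]
contact_force: [3.0, -4.5, 1.5]
eef_pos: [0.4969, -0.0093, 0.1965]
contact_force: [4.0, -5.1, 1.3]
```

```bash
python3 -m handwheel '[[0,0,0.0025,0,0,0,-1],[0,0,0.005,0,0,0,-1],[0,0,0.005,0,0,0,-1]]' | grep -E "eef|contact"
```

```text
eef_pos: [0.4969, -0.0093, 0.1948]
contact_force: [2.2, -5.6, 2.6]
```

```bash
for i in 1 2; do python3 -m handwheel '[[0,0,0.0025,0,0,0,-1],[0,0,0.0025,0,0,0,-1],[0,0,0.0025,0,0,0,-1]]' | grep -E "eef|contact"; done
```

```text
eef_pos: [0.497, -0.0093, 0.1945]
contact_force: [1.5, -4.3, 6.8]
eef_pos: [0.497, -0.0093, 0.1941]
contact_force: [0.4, -4.9, 8.7]
```

```bash
python3 -m handwheel '[[0,0,0.002,0,0,0,-1],[0,0,0.003,0,0,0,-1],[0,0,0.003,0,0,0,-1]]' | grep -E "eef|contact"
```

```text
eef_pos: [0.497, -0.0093, 0.1936]
contact_force: [-1.5, -2.8, 11.9]
```

```bash
python3 -m handwheel '[[0,0,0.001,0,0,0,-1],[0,0,0.001,0,0,0,-1],[0,0,0.001,0,0,0,-1],[0,0,0.001,0,0,0,-1],[0,0,0.001,0,0,0,-1],[0,0,0.001,0,0,0,-1],[0,0,0.001,0,0,0,-1],[0,0,0.001,0,0,0,-1],[0,0,0.001,0,0,0,-1],[0,0,0.001,0,0,0,-1]]' | grep -E "time|eef|contact"; python3 - <<'E'
from h import *
print([monitor.get_state()["contact_force"].round(1)])
s=dict(eef_pos=knob(35.8,.193),tcp_rot=pose(26.8,0).as_quat())
print(row(knob(35.8,.214),pose(26.8,0),s))
E
```

```text
time: 15.78
eef_pos: [0.497, -0.0093, 0.1934]
contact_force: [-1.9, -3.4, 12.5]
[array([-1.9, -3.4, 12.5])]
[0.0, 0.0, -0.0525, 0.0, 0.0, 0.0]
```

```bash
python3 -m handwheel '[[0,0,-0.008,0,0,0,-1],[0,0,-0.02,0,0,0,-1],[0,0,-0.035,0,0,0,-1],[0,0,-0.05,0,0,0,-1],[0,0,-0.056,0,0,0,-1],[0,0,-0.056,0,0,0,-1],[0,0,-0.056,0,0,0,-1]]'; python3 - <<'E'
from h import *
s=dict(eef_pos=knob(35.8,.2124),tcp_rot=pose(26.8,0).as_quat())
for sw in(34,32,30,28,26,24): print(row(knob(sw,.2125),pose(sw-9,0),s))
E
```

```text
time: 16.65
eef_pos: [0.4969, -0.0093, 0.213]
tcp_rot: [0.973, 0.232, -0.001, 0.002]
contact_force: [4.0, -4.4, 1.1]
opening: 0.361
finger_force: 59.8
[0.0163, -0.0056, -0.0002, 0.0, 0.0, 0.01]
[0.0347, -0.0113, -0.0002, 0.0, 0.0, 0.0211]
[0.0532, -0.0163, -0.0002, 0.0, 0.0, 0.0322]
[0.0719, -0.0206, -0.0002, 0.0, 0.0, 0.0433]
[0.0908, -0.0243, -0.0002, 0.0, 0.0, 0.0544]
[0.1097, -0.0274, -0.0002, 0.0, 0.0, 0.0656]
```

```bash
python3 -m handwheel '[[0.008,-0.003,0,0,0,0.005,-1],[0.0163,-0.0056,0,0,0,0.01,-1],[0.025,-0.0085,0,0,0,0.0155,-1],[0.035,-0.0113,0,0,0,0.021,-1],[0.053,-0.0163,0,0,0,0.032,-1],[0.072,-0.0206,0,0,0,0.043,-1],[0.091,-0.0243,0,0,0,0.0545,-1],[0.11,-0.0274,0,0,0,0.0655,-1],[0.11,-0.0274,0,0,0,0.0655,-1],[0.11,-0.0274,0,0,0,0.0655,-1]]'; python3 - <<'E'
from h import *
s=monitor.get_state();p=s["eef_pos"];d=p[:2]-H;print(p,np.linalg.norm(d),np.degrees(np.arctan2(d[1],d[0]))-A0)
E
```

```text
time: 17.9
eef_pos: [0.5312, 0.0207, 0.2124]
tcp_rot: [0.991, 0.131, -0.001, 0.001]
contact_force: [5.3, -2.8, 0.9]
opening: 0.362
finger_force: 60.1
[0.5312136  0.02073384 0.21243849] 0.2182368588301885 23.65598660193932
```

```bash
python3 -m handwheel '[[0,0,0,0,0,0,1],[0,0,0,0,0,0,1],[0,0,0,0,0,0,1],[0,0,0,0,0,0,1],[0,0,0,0,0.05,0,1],[0,0,0,0,0.1,0,1],[0,0,0,0,0.145,0,1],[0,0,0,0,0.145,0,1],[0,0,0,0,0.145,0,1]]'; python3 -m handwheel '[[0,0,0,0,0,0,-1],[0,0,0,0,0,0,-1],[0,0,0,0,0,0,-1],[0,0,0,0,0,0,-1],[0,0,0,0,0,0,-1],[0,0,0,0,0,0,-1],[0,0,0,0,0,0,-1],[0,0,0,0,0,0,-1]]' 80;  python3 - <<'E'
from h import *
s=monitor.get_state();p=s["eef_pos"];d=p[:2]-H;print(p,np.linalg.norm(d),np.degrees(np.arctan2(d[1],d[0]))-A0,s["qpos"])
print(R.from_quat(s["tcp_rot"]).as_matrix()[:,2])
s=dict(eef_pos=p,tcp_rot=pose(15,26).as_quat()); k0=knob(23.66,p[2])
for sw in(22,20,18,16,14,12,10,8,6,5): print(row(p+knob(sw,p[2])-k0,pose(sw-8.7,26+(24-sw)*.65),s))
E
```

```text
time: 19.02
eef_pos: [0.5298, 0.0217, 0.2117]
tcp_rot: [0.967, 0.127, 0.22, -0.03]
contact_force: [-0.5, -0.1, 1.2]
opening: 1.0
finger_force: 0.0
time: 20.02
eef_pos: [0.5304, 0.0209, 0.2117]
tcp_rot: [0.966, 0.127, 0.222, -0.029]
contact_force: [4.6, -3.3, -1.3]
opening: 0.349
finger_force: 79.1
[0.53043515 0.02085715 0.21170268] 0.21878070655770546 23.80556724736566 [-0.24640653 -0.20847651  2.20423112  0.30912722  0.7687586   0.88047936]
[ 0.42185358  0.11199611 -0.89972019]
[0.0136, -0.0051, 0.0066, -0.0042, 0.0072, 0.0084]
[0.0301, -0.0107, 0.0147, -0.0094, 0.0144, 0.0183]
[0.0467, -0.0156, 0.0228, -0.0148, 0.0216, 0.028]
[0.0636, -0.0199, 0.031, -0.0205, 0.0288, 0.0376]
[0.0805, -0.0235, 0.0393, -0.0263, 0.036, 0.047]
[0.0976, -0.0265, 0.0476, -0.0324, 0.0432, 0.0564]
[0.1147, -0.0288, 0.0559, -0.0387, 0.0503, 0.0656]
[0.1319, -0.0305, 0.0643, -0.0452, 0.0574, 0.0747]
[0.1491, -0.0314, 0.0727, -0.052, 0.0645, 0.0837]
[0.1577, -0.0317, 0.0769, -0.0554, 0.068, 0.0881]
```

```bash
python3 -m handwheel '[[0.0136,-0.005,0.0066,-0.004,0.007,0.008,-1],[0.03,-0.0107,0.0147,-0.0094,0.0144,0.018,-1],[0.0467,-0.0156,0.0228,-0.0148,0.0216,0.028,-1],[0.0636,-0.02,0.031,-0.0205,0.0288,0.0376,-1],[0.0805,-0.0235,0.0393,-0.0263,0.036,0.047,-1],[0.0976,-0.0265,0.0476,-0.0324,0.043,0.0564,-1],[0.1147,-0.0288,0.056,-0.0387,0.05,0.0656,-1],[0.132,-0.0305,0.0643,-0.0452,0.0574,0.0747,-1],[0.149,-0.0314,0.0727,-0.052,0.0645,0.0837,-1],[0.1577,-0.0317,0.077,-0.0554,0.068,0.088,-1],[0.1577,-0.0317,0.077,-0.0554,0.068,0.088,-1],[0.1577,-0.0317,0.077,-0.0554,0.068,0.088,-1]]'; python3 - <<'E'
from h import *
s=monitor.get_state();p=s["eef_pos"];d=p[:2]-H;print(p,np.linalg.norm(d),np.degrees(np.arctan2(d[1],d[0]))-A0,s["qpos"])
print(R.from_quat(s["tcp_rot"]).as_matrix()[:,2])
E
```

```text
time: 21.52
eef_pos: [0.5939, 0.0519, 0.2106]
tcp_rot: [0.945, -0.031, 0.326, 0.01]
contact_force: [1.4, -5.0, 0.5]
opening: 0.352
finger_force: 79.0
[0.59386164 0.05192767 0.21061966] 0.2196096111120649 5.264475993821279 [-0.08895117 -0.11278497  2.17523393  0.03844439  0.41605778  1.51840688]
[ 0.61463851 -0.03922205 -0.78783319]
```

```bash
python3 -m handwheel '[[0.011,-0.003,0.009,0,0,0,-1],[0.022,-0.006,0.0175,0,0,0,-1],[0.022,-0.006,0.0175,0,0,0,-1],[0.022,-0.006,0.0175,0,0,0,-1]]' && python3 -m handwheel '[[0,0,0,0,0,0,1],[0,0,0,0,0,0,1],[0,0,0,0,0,0,1],[0,0,0,0,0,0,1],[0,0,-0.06,0,0,0,1],[0,0,-0.14,0,0,0,1],[0,0,-0.25,0,0,0,1],[0,0,-0.35,0,0,0,1],[0,0,-0.35,0,0,0,1],[0,0,-0.35,0,0,0,1]]'; python3 - <<'E'
from h import *
for n in("side","top"):cv2.imwrite(f"pics/{n}4.png",eyes.read_camera(n)[:,:,::-1])
S=cv2.imread("pics/side4.png");T=cv2.imread("pics/top4.png")
for n,im,bx in(("side",S,(250,170,330,235)),("top",T,(235,195,320,255))):
    b=blob(im,(0,110,90),(8,255,255),bx);print(n,plane(n,b[0],.071))
a=cv2.resize(S[110:260,190:350],(400,375),interpolation=2);b=cv2.resize(T[130:280,160:320],(400,375),interpolation=2)
cv2.imwrite("pics/c5.png",np.hstack([a,b]))
E
```

```text
time: 22.02
eef_pos: [0.6047, 0.0543, 0.2101]
tcp_rot: [0.945, -0.03, 0.325, 0.01]
contact_force: [-4.4, 0.8, 0.9]
opening: 0.354
finger_force: 81.7
time: 23.28
eef_pos: [0.5189, 0.0594, 0.3199]
tcp_rot: [0.945, -0.03, 0.325, 0.01]
contact_force: [0.0, 0.1, -0.7]
opening: 0.999
finger_force: 0.0
side [ 0.49283927 -0.00422762  0.071     ]
top [ 0.49178916 -0.00764395  0.071     ]
```

View pics/c5.png

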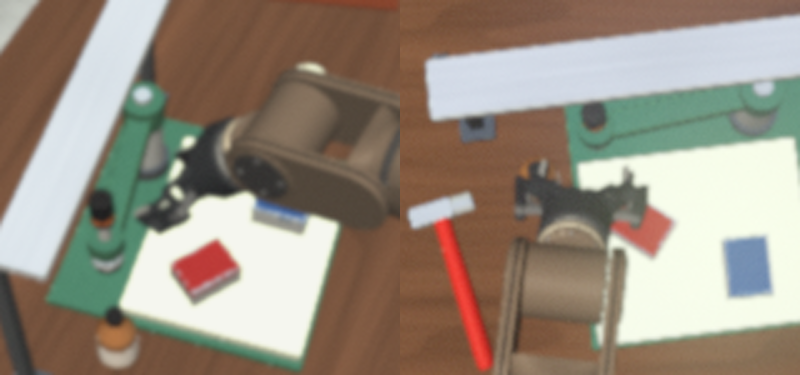

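The arm is home (knob at side-crop (101,210)), the plunger is up, and the red die hasn't moved (side (0.493,-0.004), as at the start). The gripper is clear.

```bash
python3 -c "
from plant import ctrl;print(ctrl.sign_off())"
```

```text
the job is handed in; nothing more can be done
None
```

The job is handed in (no verdict was returned): I held about 12 N on the knob for over a second with the foot about 6 mm from the red die's centre, then swung the arm back to about 0.05 rad from home and let go; on the way out the knob slipped from the grip once and I regrasped it, and the last pictures show the dies, bottle, mallet and jar undisturbed as far as they are in view.

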